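Fit the lamp post into the okey table's hidden twist-lock socket

ROBOT

A 7-joint arm with a two-finger parallel gripper is mounted at the origin on the work surface. World frame = base frame: x ahead of the robot, y to its left, z up, the work surface at z = 0. Lengths are in m, angles in degrees, forces in N, time in s.
With the tool pointing down it reaches from about 0.425 to 0.875 m from the base axis. Payload 4.7 kg.
Tool frame: the origin (TCP) lies midway between the tips of the shut fingers; the grasp point (between the pads) lies 19 mm behind it; z points along the fingers, y is the direction in which the jaws open and shut (so a half turn about z gives the same grasp; the last joint's range is limited). The gripper opens to 87 mm and grips with 3 to 60 N. Pads are 19 mm wide; open, the fingers measure 117 mm over their backs; the gripper's body (75 mm by 190 mm) begins 51 mm behind the grasp point.
Start: joints at [65.667, 18.392, -4.016, 83.108, 1.295, 78.541, -3.26], TCP at [0.276, -0.588, 0.223] pointing down, gripper open.
Joint ranges: [-163.93, 163.93], [-17.29, 119.83], [-79.2, 71.16], [3.27, 140.29], [-89.18, 269.18], [5.43, 117.66], [-154.24, 154.24]. Speed limits (degrees/s): [147.25, 147.25, 180, 180, 180, 180, 180].

INTERFACE

Orientations are given as [roll, pitch, yaw] about the fixed x, y, z axes, in that order (R = Rz(yaw) Ry(pitch) Rx(roll)).
In Python, from cell import env gives the robot as it stands. The module is installed in compiled form; this text tells all that it offers.
- The arm moves only by the tool servo_tool, never from a script. Its argument "plan" is a list of rows, each a list of 3 entries, a list of its own where there are three numbers: the opening, from 0 (shut) to 1 (fully open), then the shift along the tool's x, y, z in cm, then the turn, a rotation vector about the tool's x, y, z in degrees. A call has 1 to 20 rows; each row shifts and turns the pose as measured when the row begins, along the tool's axes as they then stand; what a row does not reach is not made up. A row lasts 1/12 s, in which the tool goes at most 41.7 mm and 7.16 degrees, less where a joint would pass 70% of its speed; a pose out of reach is approached as far as the arm can. A call is refused whole if a number of a shift passes 4.17 or a number of a turn 7.16, either way. A call with a gripper value outside its range is refused whole. The fingers move at their own pace and stop on an object; "force" is the grip in N (left out, the last holds). Time passes only in rows, so rows that do not move let the fingers close. It gives the time, the measured TCP pose, the force and the opening at its end, in the units of the state.
- env.get_obs(): the state, without advancing time (a new reading comes with each control period).
- env.read_camera(name): name is "scene" or "top"; returns a dict with "image" (400x640x3 uint8, blue, green, red), "fx", "fy", "cx", "cy" (pixels), "rvec" (rotation vector, rad) and "tvec" (3), from world to camera coordinates, as OpenCV has them. Camera axes: x right, y down, z forward; pixel columns grow to the right and rows downward; lengths in m; the calibration is good to about 2 mm. A picture is of the moment at which its call begins. There is no depth.
- env.sign_off(): hands the job in, once; it reports no verdict.
The state is a dict: "time_s": time; "qpos": joint angles; "joint_velocities": joint speeds; "effort": joint torques, N m; "tool_pos": TCP position; "tool_rot": TCP orientation; "force": force on the tool from outside, world axes, zero at the start; "wrist_torque": the same for the moment, N m; "grip_width": finger opening in m.
Only numpy, scipy, OpenCV 4.12 (cv2) and the standard library are available. Lean on these libraries where they do the work, as an engineer would, in place of code of your own. Each camera call takes 0.05 s, during which the arm holds its last target. There are 200 camera calls.

TASK

Fit the lamp post upright into the hidden twist-lock socket of the teak lamp block: sweep its foot over the block's top with light pressure until it drops in, push it down until the collar sits on the block, then turn it a quarter turn clockwise (from above) to the stop and let go. Leave everything else on the table where it is.

Things in the scene. Friction and masses are not known exactly. Their poses are not given: they have to be found in the camera images.
- lamp: Lamp post: bare aluminium pillar lamp, 130 mm tall, about 0.42 kg, upright in one of the carrying block's two wells (either). Origin: centre of its foot's end face; z up. From there: round spigot d 22 mm to z 26, end bevelled to d 20 over 2 mm; collar d 56, z 26-34, hanging on the well's rim, with two ears along x, 76 tip to tip, 15 wide; stem d 34. Lift 30 mm to clear the well.
- lamp_lugs (a point): Centre of the two bayonet lugs on the spigot, 10 mm above the foot's end face, axes as the lamp's. The lugs stick out along the lamp's +x and -x under the ears, 38 mm tip to tip, 10 mm wide in y, from 6 to 14 mm above the foot's end. Half a turn about z makes no difference.
- lamp_grip (a point): Where to hold the lamp: on its axis, 94 mm above the foot's end face, on the round metal stem of diameter 34 mm (stem z = 34 to 100 mm, then a frosted light band of the same diameter to 122 and a cap to 130 mm, so the top is 36 mm above this point).
- lamp_block: Weathered teak lamp block bolted to the table, 180 mm long (x), 140 wide (y), 50 high, steel straps on its short ends, bolt heads at the top corners. Origin: centre of its underside; z up. Home, the lamp's collar lies on the top, its foot 24 mm above the table; the lugs, then 2 mm under the 10 mm mouth plate, turn 90 (at most 97) degrees clockwise from above to a stop; anticlockwise is blocked.
- block_top (a point): Centre of the lamp block's flat top, axes as the block's. The socket was bored by hand: its mouth's centre lies anywhere up to 12 mm from here in x and in y, hidden under the flush plug. Mouth: round, 26 mm across, with slots for the lugs along the block's x, 42.5 mm tip to tip, 14 mm wide; 30 mm deep to the stop of the pressed plug, of which the spigot uses 26.
- plug (a joint): How far the sprung dust plug is pushed down into the socket (m): 0 = flush with the block's top, 0.006 when only the spigot's end is in and the lugs lie on the top, 0.026 with the collar on the top. Its spring takes 1.6 N to start and 2.7 N at 26 mm, less than the lamp's own weight.
- caddy: Carrying block of brown wood, 230 mm long (its x) by 100 mm by 45 mm high, fixed, with two round wells of diameter 46 mm, 38 mm deep, at x = -60 and +60 mm, a wire carrying loop on each end. Origin: centre of its underside. The lamp stands in one well, the menu post in the other.
- menu_post: Bystander: menu holder standing in the other well; thin 14 mm aluminium stem with a flat 44 mm wide slotted plate on top, 104 mm tall in all, its top 123 mm above the table. Origin: centre of its foot.
- tea_cup: Bystander: thick waisted glass tea cup, rim diameter 68 mm, 85 mm high. Origin: centre of its underside.
- ashtray: Bystander: round aluminium ashtray, diameter 114 mm, 30 mm high. Origin: centre of its underside.
- tile_rack: Bystander: pale blue plastic okey tile rack with ivory tiles, 280 mm long (its y), 90 mm deep, about 85 mm high. Origin: centre of its underside.
- tile_tray: Bystander: dark wooden tray with loose-laid tiles, 160 by 220 by 35 mm. Origin: centre of its underside.
- tile_stack: Bystander: stack of four ivory tiles, 26 by 38 by 44 mm high. Origin: centre of its underside.
- sugar_bowl: Bystander: white bowl, rim diameter 90 mm, 50 mm high. Origin: centre of its underside.
Not all that is in view belongs to the job. What is shaped like the lamp but yellow is not meant.

How it is judged:
By the outcome, as a careful person would: the job done as asked, in the order asked, and still so for the second after the job is handed in, with the robot touching nothing.
It also fails if it takes over 72 s, if anything falls off the work surface, if the arm or the gripper's body presses on something with over 40 N, if the wrist force passes 120 N, or if a joint passes its speed limit or range.

## Working session

There is one attempt and no reset: what is moved stays moved. The work goes in short steps, Python scripts to look and compute and a tool call to move; the robot and the scene stay as the last step left them, time stands still between calls to the robot, and variables do not carry over. Pictures are saved under pics/ and viewed, about 8 in all and at most 12, crops included, and the job is handed in when it is done.

Besides the shell and the picture viewer there is one more tool, called after "Emit:" by a JSON object that holds its "method" and its "body". servo_tool: Moves the arm, as the interface text tells. Its arguments: {"type":"object","properties":{"plan":{"type":"array"},"force":{"type":"number"}},"required":["plan"]}

```bash
mkdir -p pics; ls
python3 - <<'E'
from cell import env
import cv2
o=env.get_obs()
print({k:o[k] for k in ('time_s','tool_pos','tool_rot','force','grip_width')})
for n in('scene','top'):
    c=env.read_camera(n); cv2.imwrite(f'pics/{n}0.png',c['image']); print(n,[c[k] for k in('fx','fy','cx','cy','rvec','tvec')])
E
```

```text
pics
{'time_s': 0.0, 'tool_pos': array([ 0.2758636 , -0.5879578 ,  0.22145772]), 'tool_rot': array([-1.79891788e+02,  5.85180309e-03,  2.51410251e+01]), 'force': array([ 0.35218315, -0.97956374,  0.27879086]), 'grip_width': 0.08727982913325097}
scene [378.1862405873718, 378.1862405873718, 323.9817232772199, 199.81238164422226, array([ 1.36233745,  2.34698366, -0.81305717]), array([ 0.23946082, -0.37898104,  1.49157749])]
top [397.96786939854616, 397.96786939854616, 321.4296464359475, 200.93714913321637, array([ 2.20842338, -2.20470991,  0.08114033]), array([0.03765983, 0.58378899, 1.17598553])]
```

View pics/scene0.png

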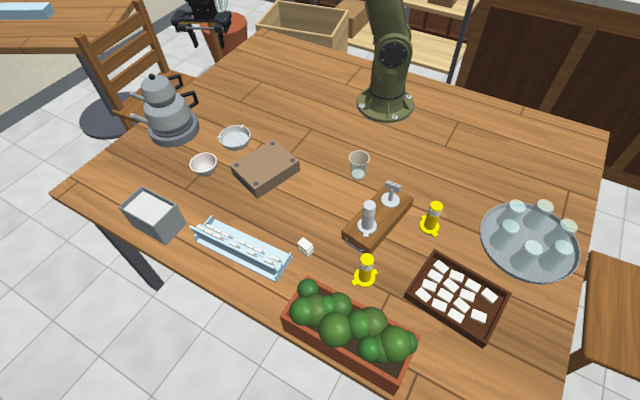

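View pics/top0.png

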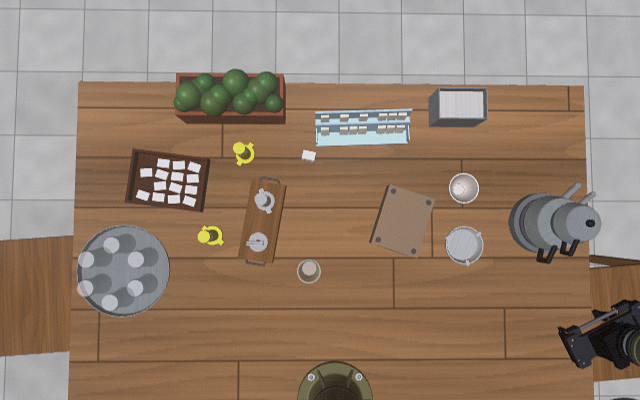

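The first two pictures: the top view shows the caddy at (262,220), with a bare metal lamp at (264,200) and the menu post at (258,242). The yellow lookalikes are at (243,152) and (210,236), and the teak block is at (403,220). The grey lamp in the caddy well fits the description. I'll confirm it in one enlarged crop.

```bash
cat > h.py <<'E'
import numpy as np, cv2
from cell import env
class Cam:
    def __init__(s,n):
        c=env.read_camera(n); s.img=c['image']; s.K=np.array([[c['fx'],0,c['cx']],[0,c['fy'],c['cy']],[0,0,1]])
        s.rv=c['rvec'];s.t=np.array(c['tvec']);s.R=cv2.Rodrigues(s.rv)[0]
    def ray(s,u,v,z):
        d=s.R.T@np.linalg.inv(s.K)@[u,v,1]; o=-s.R.T@s.t
        return (o+d*(z-o[2])/d[2])[:2]
    def px(s,p): return cv2.projectPoints(np.float64([p]),s.rv,s.t,s.K,None)[0][0,0]
E
python3 - <<'E'
from h import *
a=Cam('top');b=Cam('scene')
f=lambda im,x,y,w,h,k:cv2.resize(im[y:y+h,x:x+w],None,fx=k,fy=k,interpolation=cv2.INTER_CUBIC)
A=f(a.img,232,170,66,100,6);B=f(b.img,335,175,66,100,6)
cv2.imwrite('pics/lamp.png',np.hstack([A,B]))
C=f(a.img,365,180,75,80,8)
cv2.imwrite('pics/block.png',C)
for n,p,z in[('lamptop',(263,195),.149),('collar',(265,202),.053),('menu',(258,242),.045)]:print(n,a.ray(*p,z))
E
```

```text
lamptop [0.59224534 0.196332  ]
collar [0.57832117 0.20232244]
menu [0.46298239 0.22247522]
```

View pics/lamp.png

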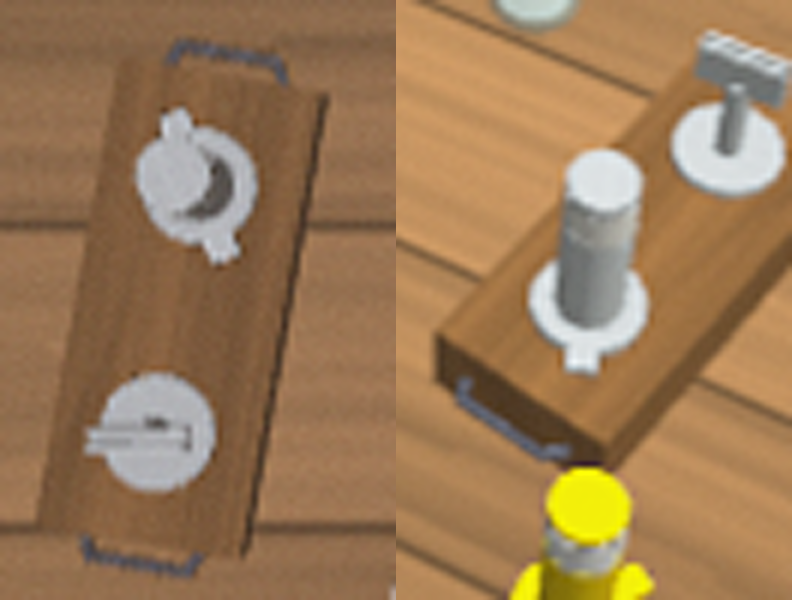

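View pics/block.png

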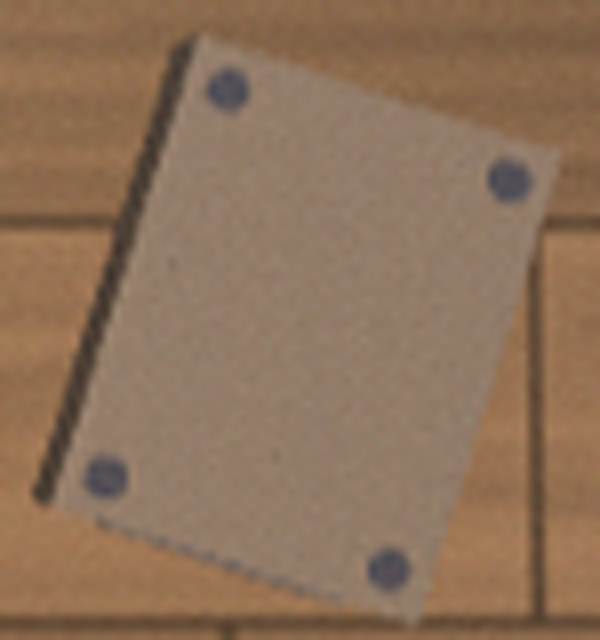

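The crops confirm it. Left, the bare aluminium lamp with ears at crop (175,120) and (222,250); below it the menu post, and a yellow decoy. Right, the block top with four bolts at crop (228,90), (509,180), (105,477), (388,570). Next I measure both.

Run:
```python
from h import *
a=Cam('top');b=Cam('scene')
# bolts
hsv=cv2.cvtColor(a.img,cv2.COLOR_BGR2HSV); 
roi=np.zeros(a.img.shape[:2],np.uint8); cv2.fillConvexPoly(roi,np.int32([[389,185],[435,200],[417,257],[372,242]]),255)
i=a.img.astype(int); m=((i[...,0]>i[...,2]+2)&(roi>0)).astype(np.uint8)
n,l,s,c=cv2.connectedComponentsWithStats(m)
pts=[]
for k in range(1,n):
    if s[k,4]>=6: 
        p=a.ray(*c[k],.051);pts.append(p);print('bolt',c[k].round(1),s[k,4],p.round(4))
P=np.array(pts);C=P.mean(0);print('centre',C.round(4),'range',np.hypot(*C).round(3))
if len(P)==4:
    D=np.linalg.norm(P[:,None]-P[None],axis=2);print(D.round(4))
    r=cv2.minAreaRect(P.astype(np.float32)*1000);print(r)
# block top contour in scene/top: wood gray
bl=((abs(i[...,2]-i[...,0])<60)&(i[...,2]>100)).astype(np.uint8)
e=[np.array(a.ray(232+x/6,170+y/6,.053)) for x,y in[(174,115),(224,256)]]
print('ears',e,np.linalg.norm(e[1]-e[0]),'mid',(e[0]+e[1])/2,'ang',np.degrees(np.arctan2(*(e[0]-e[1])[::-1])))
# scene rays: cap top and collar mid
print('scene cap',b.ray(335+604/6,175+180/6,.149),'top cap',a.ray(232+172/6,170+181/6,.149))
print('scene collar', b.ray(335+589/6,175+305/6,.053),'top collar',a.ray(232+197/6,170+184/6,.053))
# bright grey mask of lamp
m=((i.max(2)-i.min(2)<22)&(i.min(2)>105)); m=m.astype(np.uint8)
n,l,s,c=cv2.connectedComponentsWithStats(m[170:270,232:298]); 
for k in range(1,n):
    if s[k,4]>40: print(s[k],c[k]+[232,170])
```

```text
bolt [392.8 190.8] 11 [ 0.6119 -0.1686]
bolt [428.  202.2] 10 [ 0.5789 -0.2714]
centre [ 0.5954 -0.22  ] range 0.635
ears [array([0.61540786, 0.21415039]), array([0.54757994, 0.18961856])] 0.07212792288647238 mid [0.5814939  0.20188448] ang 19.88391567381341
scene cap [0.49985078 0.35697508] top cap [0.57854268 0.20236454]
scene collar [0.49512588 0.36948558] top collar [0.5821711  0.20283379]
[ 23  18  20  26 305] [264.07540984 200.34754098]
[ 14  62  22  20 306] [257.41176471 241.74183007]
```

Run:
```python
from h import *
a=Cam('top');b=Cam('scene')
g=cv2.cvtColor(a.img,cv2.COLOR_BGR2GRAY).astype(float)
P=[]
for x,y in[(228,90),(509,180),(388,570),(105,477)]:
    u,v=365+(x+.5)/8-.5,180+(y+.5)/8-.5
    U,V=np.meshgrid(np.arange(round(u)-4,round(u)+5),np.arange(round(v)-4,round(v)+5))
    w=np.clip(130-15-g[V,U],0,None)*((U-u)**2+(V-v)**2<12)
    u2,v2=(U*w).sum()/w.sum(),(V*w).sum()/w.sum()
    P.append(a.ray(u2,v2,.051));print((u,v),(u2,v2),a.ray(u,v,.051),P[-1])
P=np.array(P);C=P.mean(0)
E=np.array([a.ray(365+(x+.5)/8-.5,180+(y+.5)/8-.5,.05) for x,y in[(200,36),(562,152),(415,625),(55,500)]])
for Q in(P,E):
    print('C',Q.mean(0).round(4),'sides',[np.linalg.norm(Q[k]-Q[k-1]).round(4) for k in range(4)],
     'ang x',[np.degrees(np.arctan2(*(Q[p]-Q[q])[::-1])).round(2) for p,q in((0,3),(1,2))],'ang y-90',[np.degrees(np.arctan2(*(Q[p]-Q[q])[::-1]))-90 for p,q in((0,1),(3,2))])
s=lambda x,y,z:b.ray(335+(x-396+.5)/6-.5,175+(y+.5)/6-.5,z).round(4)
t=lambda x,y,z:a.ray(232+(x+.5)/6-.5,170+(y+.5)/6-.5,z).round(4)
print('cap',s(604,180,.149),t(172,181,.149)); print('collar',s(589,300,.053),t(197,184,.053))
print('ears',t(174,115,.053),t(224,256,.053))
# caddy corners (top)
q=np.array([t(x,y,.045) for x,y in[(122,55),(327,95),(245,555),(40,528)]]);print(q,q.mean(0))
print('menu base',t(157,433,.049))
```

```text
(393.0625, 190.8125) (np.float64(393.0622009569378), np.float64(190.7432216905901)) [ 0.61188317 -0.16935164] [ 0.61208563 -0.1693524 ]
(428.1875, 202.0625) (np.float64(428.0985507246377), np.float64(202.15652173913043)) [ 0.57927843 -0.27197539] [ 0.57900332 -0.27171085]
(413.0625, 250.8125) (np.float64(413.06269113149847), np.float64(250.73241590214067)) [ 0.43784287 -0.22611204] [ 0.43807361 -0.22611506]
(377.6875, 239.1875) (np.float64(377.75620437956206), np.float64(239.22919708029198)) [ 0.47137746 -0.12352213] [ 0.47125723 -0.12372094]
C [ 0.5251 -0.1977] sides [np.float64(0.148), np.float64(0.1076), np.float64(0.1481), np.float64(0.1076)] ang x [np.float64(-17.95), np.float64(-17.93)] ang y-90 [np.float64(-17.91086099662283), np.float64(-17.956336254567546)]
C [ 0.5256 -0.1982] sides [np.float64(0.1771), np.float64(0.1389), np.float64(0.1805), np.float64(0.1381)] ang x [np.float64(-17.75), np.float64(-18.04)] ang y-90 [np.float64(-17.629116739607085), np.float64(-19.059467552818106)]
cap [0.5843 0.2037] [0.5796 0.2035]
collar [0.5837 0.2036] [0.5834 0.204 ]
ears [0.6166 0.2154] [0.5488 0.1908]
[[0.6464 0.2418]
 [0.6272 0.1424]
 [0.4053 0.1805]
 [0.4183 0.2788]] [0.5243   0.210875]
menu base [0.4639 0.2227]
```

```bash
cat >> h.py <<'E'
from scipy.spatial.transform import Rotation as Ro
def plan(legs):
    """legs: (pos, yaw, nrows); prints tool-frame rows (cm, deg) starting from the measured pose"""
    o=env.get_obs(); p=np.array(o['tool_pos']); r=Ro.from_euler('xyz',o['tool_rot'],degrees=True)
    print('t',round(o['time_s'],2),'p',p.round(4),'rot',np.round(o['tool_rot'],2),'F',np.round(o['force'],2),'M',np.round(o['wrist_torque'],2),'w',round(o['grip_width'],4),'q',np.round(o['qpos'],0))
    for q,yaw,n in legs:
        T=Ro.from_euler('xyz',[180,0,yaw],degrees=True); dv=(r.inv()*T).as_rotvec()/n; dp=(np.array(q)-p)/n
        for k in range(n):
            print([r.inv().apply(dp*100).round(2).tolist(),np.degrees(dv).round(2).tolist()]); r=r*Ro.from_rotvec(dv); p=p+dp
E
python3 -c "
from h import *
plan([((.29,-.40,.24),25.1,6),((.5825,.2035,.24),109.9,14+6)])"
```

```text
t 0.4 p [ 0.2761 -0.5884  0.2224] rot [-179.99    0.     25.14] F [ 0.38  0.26 -0.13] M [-0.    0.05 -0.03] w 0.087 q [66. 18. -4. 83.  1. 79. -3.]
[[1.54, -2.74, -0.29], [-0.0, 0.0, 0.01]]
[[1.54, -2.74, -0.29], [-0.0, 0.0, 0.01]]
[[1.54, -2.74, -0.29], [-0.0, 0.0, 0.01]]
[[1.54, -2.74, -0.29], [-0.0, 0.0, 0.01]]
[[1.54, -2.74, -0.29], [-0.0, 0.0, 0.01]]
[[1.54, -2.74, -0.29], [-0.0, 0.0, 0.01]]
[[2.6, -2.11, -0.0], [0.0, 0.0, -4.24]]
[[2.75, -1.91, -0.0], [0.0, 0.0, -4.24]]
[[2.89, -1.71, -0.0], [0.0, 0.0, -4.24]]
[[3.01, -1.49, -0.0], [0.0, 0.0, -4.24]]
[[3.11, -1.26, -0.0], [0.0, 0.0, -4.24]]
[[3.19, -1.03, 0.0], [0.0, 0.0, -4.24]]
[[3.26, -0.79, 0.0], [0.0, 0.0, -4.24]]
[[3.31, -0.55, 0.0], [0.0, 0.0, -4.24]]
[[3.34, -0.3, 0.0], [0.0, 0.0, -4.24]]
[[3.35, -0.05, 0.0], [0.0, 0.0, -4.24]]
[[3.35, 0.2, 0.0], [0.0, 0.0, -4.24]]
[[3.32, 0.44, 0.0], [0.0, 0.0, -4.24]]
[[3.28, 0.69, 0.0], [0.0, 0.0, -4.24]]
[[3.22, 0.93, 0.0], [0.0, 0.0, -4.24]]
[[3.14, 1.16, 0.0], [0.0, 0.0, -4.24]]
[[3.05, 1.39, 0.0], [0.0, 0.0, -4.24]]
[[2.94, 1.62, 0.0], [0.0, 0.0, -4.24]]
[[2.81, 1.83, 0.0], [0.0, 0.0, -4.24]]
[[2.67, 2.03, 0.0], [0.0, 0.0, -4.24]]
[[2.51, 2.22, 0.0], [0.0, 0.0, -4.24]]
```

Emit:
{"method": "servo_tool", "body": {"plan": [[1,[1.5,-2.7,-0.3],[0,0,0]],[1,[1.5,-2.7,-0.3],[0,0,0]],[1,[1.5,-2.7,-0.3],[0,0,0]],[1,[1.5,-2.7,-0.3],[0,0,0]],[1,[1.5,-2.7,-0.3],[0,0,0]],[1,[1.5,-2.7,-0.3],[0,0,0]],[1,[2.6,-2.1,0],[0,0,-4.2]],[1,[2.8,-1.9,0],[0,0,-4.2]],[1,[2.9,-1.7,0],[0,0,-4.2]],[1,[3.0,-1.5,0],[0,0,-4.2]],[1,[3.1,-1.3,0],[0,0,-4.2]],[1,[3.2,-1.0,0],[0,0,-4.2]],[1,[3.3,-0.8,0],[0,0,-4.2]],[1,[3.3,-0.5,0],[0,0,-4.2]],[1,[3.3,-0.3,0],[0,0,-4.2]]]}}

```text
time_s: 1.65
tool_pos: [0.4205, -0.119, 0.2393]
tool_rot: [179.7, 0.4, 63.7]
force: [0.4, -0.8, 0.9]
grip_width: 0.0871
```

```bash
python3 -c "
from h import *
plan([((.5825,.2035,.24),109.9,16)])"
```

```text
t 1.65 p [ 0.4205 -0.119   0.2393] rot [179.72   0.41  63.67] F [ 0.43 -0.78  0.9 ] M [-0.   -0.07 -0.03] w 0.0871 q [ 43.  -8. -28. 109.  -3.  78. -10.]
[[2.26, 0.01, -0.02], [0.01, 0.03, -2.89]]
[[2.25, 0.13, -0.02], [0.01, 0.03, -2.89]]
[[2.24, 0.24, -0.02], [0.01, 0.03, -2.89]]
[[2.23, 0.35, -0.02], [0.01, 0.03, -2.89]]
[[2.21, 0.47, -0.02], [0.01, 0.03, -2.89]]
[[2.18, 0.58, -0.01], [0.01, 0.03, -2.89]]
[[2.15, 0.69, -0.01], [0.01, 0.03, -2.89]]
[[2.11, 0.79, -0.01], [0.01, 0.03, -2.89]]
[[2.07, 0.9, -0.01], [0.01, 0.03, -2.89]]
[[2.02, 1.0, -0.01], [0.01, 0.03, -2.89]]
[[1.97, 1.1, -0.01], [0.01, 0.03, -2.89]]
[[1.91, 1.2, -0.01], [0.01, 0.03, -2.89]]
[[1.85, 1.29, -0.01], [0.01, 0.03, -2.89]]
[[1.78, 1.39, -0.01], [0.01, 0.03, -2.89]]
[[1.71, 1.47, -0.01], [0.01, 0.03, -2.89]]
[[1.63, 1.56, -0.01], [0.01, 0.03, -2.89]]
```

Emit:
{"method": "servo_tool", "body": {"plan": [[1,[2.3,0,0],[0,0,-2.9]],[1,[2.3,0.1,0],[0,0,-2.9]],[1,[2.2,0.2,0],[0,0,-2.9]],[1,[2.2,0.4,0],[0,0,-2.9]],[1,[2.2,0.5,0],[0,0,-2.9]],[1,[2.2,0.6,0],[0,0,-2.9]],[1,[2.2,0.7,0],[0,0,-2.9]],[1,[2.1,0.8,0],[0,0,-2.9]],[1,[2.1,0.9,0],[0,0,-2.9]],[1,[2.0,1.0,0],[0,0,-2.9]],[1,[2.0,1.1,0],[0,0,-2.9]],[1,[1.9,1.2,0],[0,0,-2.9]],[1,[1.9,1.3,0],[0,0,-2.9]],[1,[1.8,1.4,0],[0,0,-2.9]],[1,[1.7,1.5,0],[0,0,-2.9]],[1,[1.6,1.6,0],[0,0,-2.9]],[1,[0,0,0],[0,0,0]]]}}

```text
time_s: 3.07
tool_pos: [0.5829, 0.2346, 0.2402]
tool_rot: [179.6, 0.8, 113.1]
force: [-1.5, 0.2, 0.3]
grip_width: 0.0868
```

```bash
python3 -c "
from h import *
plan([((.5825,.2035,.20),109.9,2),((.5825,.2035,.094),109.9,5)])"
```

```text
t 3.07 p [0.5829 0.2346 0.2402] rot [179.61   0.76 113.09] F [-1.5   0.21  0.3 ] M [-0.01 -0.06  0.07] w 0.0868 q [ 13.  21. -48.  84.  17.  82. -13.]
[[-1.4, -0.64, 2.02], [0.21, 0.37, 1.6]]
[[-1.43, -0.6, 2.02], [0.21, 0.37, 1.6]]
[[-0.0, -0.0, 2.12], [-0.0, -0.0, -0.0]]
[[-0.0, -0.0, 2.12], [-0.0, -0.0, -0.0]]
[[-0.0, -0.0, 2.12], [-0.0, -0.0, -0.0]]
[[-0.0, -0.0, 2.12], [-0.0, -0.0, -0.0]]
[[-0.0, -0.0, 2.12], [-0.0, -0.0, -0.0]]
```

Emit:
{"method": "servo_tool", "body": {"plan": [[1,[-0.9,-0.4,0.5],[0.1,0.2,1.0]],[1,[-0.9,-0.4,1.0],[0.1,0.2,1.0]],[1,[-0.6,-0.3,1.0],[0.1,0.2,0.6]],[1,[-0.4,-0.1,0.5],[0.1,0.1,0.6]],[1,[0,0,0],[0,0,0]],[1,[0,0,0],[0,0,0]]]}}

```text
time_s: 3.57
tool_pos: [0.5816, 0.1952, 0.2057]
tool_rot: [-179.8, 0.2, 109.1]
force: [-0.3, 0.2, -0.2]
grip_width: 0.087
```

```bash
python3 -c "
from h import *
plan([((.5825,.2035,.18),109.9,2),((.5825,.2035,.094),109.9,5)])"
```

```text
t 3.57 p [0.5816 0.1952 0.2057] rot [-1.7976e+02  1.7000e-01  1.0912e+02] F [-0.33  0.17 -0.17] M [ 0.03 -0.15 -0.04] w 0.087 q [ 16.  21. -47.  88.  15.  78. -13.]
[[0.38, 0.19, 1.28], [-0.12, 0.09, -0.39]]
[[0.38, 0.19, 1.28], [-0.12, 0.09, -0.39]]
[[0.0, -0.0, 1.72], [0.0, -0.0, -0.0]]
[[0.0, -0.0, 1.72], [0.0, -0.0, -0.0]]
[[0.0, -0.0, 1.72], [0.0, -0.0, -0.0]]
[[0.0, -0.0, 1.72], [0.0, -0.0, -0.0]]
[[0.0, -0.0, 1.72], [0.0, -0.0, -0.0]]
```

Emit:
{"method": "servo_tool", "body": {"plan": [[1,[0.3,0.15,0.5],[-0.1,0.1,-0.4]],[1,[0.3,0.15,0.5],[-0.1,0.1,-0.3]],[1,[0,0,0.4],[0,0,0]],[1,[0,0,0],[0,0,0]],[1,[0,0,0],[0,0,0]]]}}

```text
time_s: 3.98
tool_pos: [0.5828, 0.2016, 0.1909]
tool_rot: [179.9, -0.0, 109.8]
force: [-1.0, 0.0, 0.6]
grip_width: 0.0871
```

```bash
python3 -c "
from h import *
plan([((.5825,.2035,.094),109.9,8)])
c=Cam('top');cv2.imwrite('pics/above.png',cv2.resize(c.img[150:270,220:320],None,fx=5,fy=5))
"
```

```text
t 3.98 p [0.5828 0.2016 0.1909] rot [ 1.7994e+02 -2.0000e-02  1.0979e+02] F [-0.96  0.02  0.59] M [-0.03 -0.12 -0.02] w 0.0871 q [ 16.  21. -47.  89.  16.  76. -13.]
[[0.02, 0.0, 1.21], [0.01, -0.0, -0.01]]
[[0.02, 0.0, 1.21], [0.01, -0.0, -0.01]]
[[0.02, 0.0, 1.21], [0.01, -0.0, -0.01]]
[[0.02, 0.0, 1.21], [0.01, -0.0, -0.01]]
[[0.02, 0.0, 1.21], [0.01, -0.0, -0.01]]
[[0.02, 0.0, 1.21], [0.01, -0.0, -0.01]]
[[0.02, 0.0, 1.21], [0.01, -0.0, -0.01]]
[[0.02, 0.0, 1.21], [0.01, -0.0, -0.01]]
```

Emit:
{"method": "servo_tool", "body": {"plan": [[1,[0.1,0,0.8],[0,0,0]],[1,[0,0,1.2],[0,0,0]],[1,[0,0,1.2],[0,0,0]],[1,[0,0,1.2],[0,0,0]],[1,[0,0,1.2],[0,0,0]],[1,[0,0,1.2],[0,0,0]],[1,[0,0,1.0],[0,0,0]],[1,[0,0,0.6],[0,0,0]],[1,[0,0,0.3],[0,0,0]],[1,[0,0,0],[0,0,0]],[1,[0,0,0],[0,0,0]]]}}

```text
time_s: 4.95
tool_pos: [0.5807, 0.2031, 0.0921]
tool_rot: [-179.8, -0.1, 109.9]
force: [-0.5, -0.8, -0.3]
grip_width: 0.0872
```

```bash
python3 -c "
from h import *
plan([((.5825,.2035,.094),109.9,2)])
"
```

```text
t 4.95 p [0.5807 0.2031 0.0921] rot [-1.7983e+02 -8.0000e-02  1.0988e+02] F [-0.53 -0.77 -0.28] M [ 0.02 -0.15  0.05] w 0.0872 q [ 14.  26. -45.  96.  20.  67. -16.]
[[-0.01, 0.09, -0.09], [-0.09, -0.04, -0.01]]
[[-0.01, 0.09, -0.09], [-0.09, -0.04, -0.01]]
```

Emit:
{"method": "servo_tool", "body": {"plan": [[0.6,[0,0.1,-0.1],[0,0,0]],[0.45,[0,0,0],[0,0,0]],[0.4,[0,0,0],[0,0,0]],[0.3,[0,0,0],[0,0,0]],[0.2,[0,0,0],[0,0,0]],[0,[0,0,0],[0,0,0]],[0,[0,0,0],[0,0,0]],[0,[0,0,0],[0,0,0]],[0,[0,0,0],[0,0,0]]], "force": 40}}

```text
time_s: 5.7
tool_pos: [0.584, 0.2043, 0.0967]
tool_rot: [179.8, -0.0, 109.9]
force: [-1.0, -0.8, 0.5]
grip_width: 0.0351
```

```bash
python3 -c "
from h import *
plan([((.5825,.2035,.2),109.9,8)])
"
```

```text
t 5.7 p [0.584  0.2043 0.0967] rot [ 1.7983e+02 -4.0000e-02  1.0986e+02] F [-1.05 -0.81  0.47] M [-0.21  0.43 -0.04] w 0.0351 q [ 14.  26. -45.  95.  20.  67. -16.]
[[-0.0, -0.02, -1.29], [0.02, -0.0, -0.01]]
[[-0.0, -0.02, -1.29], [0.02, -0.0, -0.01]]
[[-0.0, -0.02, -1.29], [0.02, -0.0, -0.01]]
[[-0.0, -0.02, -1.29], [0.02, -0.0, -0.01]]
[[-0.0, -0.02, -1.29], [0.02, -0.0, -0.01]]
[[-0.0, -0.02, -1.29], [0.02, -0.0, -0.01]]
[[-0.0, -0.02, -1.29], [0.02, -0.0, -0.01]]
[[-0.0, -0.02, -1.29], [0.02, -0.0, -0.01]]
```

Emit:
{"method": "servo_tool", "body": {"plan": [[0,[0,0,-0.5],[0,0,0]],[0,[0,0,-0.8],[0,0,0]],[0,[0,0,-1.0],[0,0,0]],[0,[0,0,-1.2],[0,0,0]],[0,[0,0,-1.2],[0,0,0]],[0,[0,0,-1.2],[0,0,0]],[0,[0,0,-1.2],[0,0,0]],[0,[0,0,-1.2],[0,0,0]],[0,[0,0,-0.8],[0,0,0]],[0,[0,0,-0.4],[0,0,0]],[0,[0,0,0],[0,0,0]]]}}

```text
time_s: 6.62
tool_pos: [0.5827, 0.2038, 0.2016]
tool_rot: [179.9, -0.0, 109.9]
force: [0.2, -0.1, -3.5]
grip_width: 0.0333
```

```bash
python3 -c "
from h import *
plan([((.5253,-.1978,.195),72.1,18)])
"
```

```text
t 6.62 p [0.5827 0.2038 0.2016] rot [ 1.7992e+02 -3.0000e-02  1.0988e+02] F [ 0.19 -0.07 -3.49] M [ 0.02 -0.18  0.04] w 0.0333 q [ 16.  21. -47.  89.  16.  77. -13.]
[[-1.99, -1.06, 0.03], [0.0, -0.0, 2.1]]
[[-2.03, -0.99, 0.03], [0.0, -0.0, 2.1]]
[[-2.06, -0.91, 0.03], [0.0, -0.0, 2.1]]
[[-2.09, -0.83, 0.03], [0.0, -0.0, 2.1]]
[[-2.12, -0.76, 0.03], [0.0, -0.0, 2.1]]
[[-2.15, -0.68, 0.03], [0.0, -0.0, 2.1]]
[[-2.17, -0.6, 0.04], [0.0, -0.0, 2.1]]
[[-2.19, -0.52, 0.04], [0.0, -0.0, 2.1]]
[[-2.21, -0.44, 0.04], [0.0, -0.0, 2.1]]
[[-2.23, -0.36, 0.04], [0.0, -0.0, 2.1]]
[[-2.24, -0.28, 0.04], [0.0, -0.0, 2.1]]
[[-2.25, -0.19, 0.04], [0.0, -0.0, 2.1]]
[[-2.25, -0.11, 0.04], [0.0, -0.0, 2.1]]
[[-2.25, -0.03, 0.04], [0.0, -0.0, 2.1]]
[[-2.25, 0.05, 0.04], [0.0, -0.0, 2.1]]
[[-2.25, 0.14, 0.04], [0.0, -0.0, 2.1]]
[[-2.24, 0.22, 0.04], [0.0, -0.0, 2.1]]
[[-2.23, 0.3, 0.04], [0.0, -0.0, 2.1]]
```

Emit:
{"method": "servo_tool", "body": {"plan": [[0,[-1.0,-0.5,0],[0,0,1.0]],[0,[-2.0,-1.0,0],[0,0,2.1]],[0,[-2.1,-0.9,0],[0,0,2.1]],[0,[-2.1,-0.8,0],[0,0,2.1]],[0,[-2.1,-0.8,0],[0,0,2.1]],[0,[-2.1,-0.7,0],[0,0,2.1]],[0,[-2.2,-0.6,0],[0,0,2.1]],[0,[-2.2,-0.5,0],[0,0,2.1]],[0,[-2.2,-0.4,0],[0,0,2.1]],[0,[-2.2,-0.4,0],[0,0,2.1]],[0,[-2.2,-0.3,0],[0,0,2.1]],[0,[-2.2,-0.2,0],[0,0,2.1]],[0,[-2.2,-0.1,0],[0,0,2.1]],[0,[-2.2,0,0],[0,0,2.1]],[0,[-2.2,0.1,0],[0,0,2.1]],[0,[-1.5,0.1,0],[0,0,1.5]],[0,[-1.0,0.2,0],[0,0,1.0]],[0,[-0.5,0,0],[0,0,0.5]],[0,[0,0,0],[0,0,0]],[0,[0,0,0],[0,0,0]]]}}

```text
time_s: 8.28
tool_pos: [0.5164, -0.1755, 0.1879]
tool_rot: [-178.6, 0.3, 73.7]
force: [0.1, -0.5, -4.0]
grip_width: 0.0332
```

```bash
python3 -c "
from h import *
plan([((.5253,-.1978,.16),72.1,6)])
c=Cam('scene');p=c.px((.5253,-.1978,.1));print(p)
u,v=p.astype(int)
cv2.imwrite('pics/carry.png',cv2.resize(c.img[v-50:v+40,u-50:u+50],None,fx=6,fy=6,interpolation=cv2.INTER_CUBIC));print(u-50,v-50)
"
```

```text
t 8.28 p [ 0.5164 -0.1755  0.1879] rot [-178.64    0.25   73.72] F [ 0.13 -0.48 -4.02] M [-0.05 -0.1   0.02] w 0.0332 q [ 45.  10. -32.  99.   6.  74.  -5.]
[[-0.31, 0.26, 0.46], [-0.23, 0.05, 0.27]]
[[-0.31, 0.26, 0.46], [-0.23, 0.05, 0.27]]
[[-0.31, 0.26, 0.46], [-0.23, 0.05, 0.27]]
[[-0.31, 0.26, 0.46], [-0.23, 0.05, 0.27]]
[[-0.31, 0.26, 0.46], [-0.23, 0.05, 0.27]]
[[-0.31, 0.26, 0.46], [-0.23, 0.05, 0.27]]
[262.06913616 151.40155681]
212 101
```

View pics/carry.png

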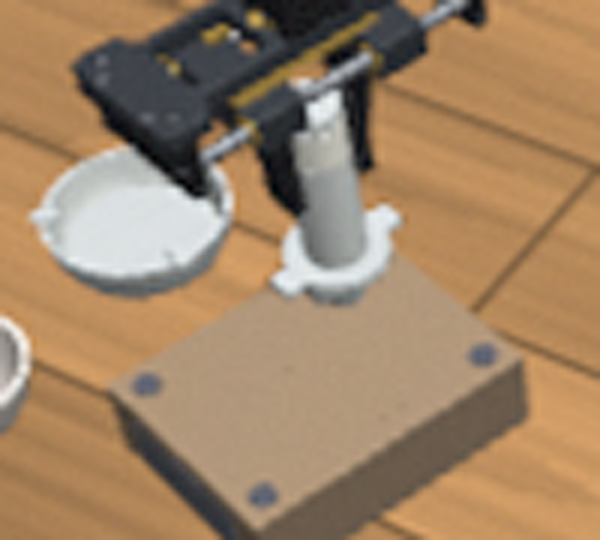

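The lamp is upright in the jaws, ear tips at crop (288,285) and (387,218), block below at (310,390). I check the ear angle against the block.

```bash
python3 -c "
from h import *
c=Cam('scene');z=.1879-.0777+.034
P=[c.ray(212+(x+.5)/6-.5,101+(y+.5)/6-.5,z-.002) for x,y in((278,285),(397,217))]
d=P[0]-P[1];print(P,np.hypot(*d),np.degrees(np.arctan2(d[1],d[0])),'mid',(P[0]+P[1])/2)
plan([((.5253,-.1978,.155),72.1,6)])
"
```

```text
[array([ 0.55123577, -0.18698506]), array([ 0.48044486, -0.16231544])] 0.07496627130502916 -19.21271153460933 mid [ 0.51584031 -0.17465025]
t 8.38 p [ 0.5166 -0.1748  0.1881] rot [-178.66    0.26   73.81] F [-0.07 -0.74 -3.81] M [-0.01 -0.12 -0.01] w 0.0329 q [ 45.  10. -32.  99.   6.  74.  -5.]
[[-0.33, 0.26, 0.55], [-0.22, 0.05, 0.28]]
[[-0.32, 0.26, 0.55], [-0.22, 0.05, 0.28]]
[[-0.32, 0.26, 0.55], [-0.22, 0.05, 0.28]]
[[-0.32, 0.26, 0.55], [-0.22, 0.05, 0.28]]
[[-0.32, 0.26, 0.55], [-0.22, 0.05, 0.28]]
[[-0.32, 0.26, 0.55], [-0.22, 0.05, 0.28]]
```

```bash
python3 -c "
from h import *
plan([((.5096,-.2059,.15),73.5,6)])
"
```

```text
t 8.38 p [ 0.5166 -0.1748  0.1881] rot [-178.66    0.26   73.81] F [-0.07 -0.74 -3.81] M [-0.01 -0.12 -0.01] w 0.0329 q [ 45.  10. -32.  99.   6.  74.  -5.]
[[-0.53, 0.05, 0.64], [-0.22, 0.04, 0.05]]
[[-0.53, 0.05, 0.64], [-0.22, 0.04, 0.05]]
[[-0.53, 0.04, 0.64], [-0.22, 0.04, 0.05]]
[[-0.53, 0.04, 0.63], [-0.22, 0.04, 0.05]]
[[-0.53, 0.04, 0.63], [-0.22, 0.04, 0.05]]
[[-0.53, 0.04, 0.63], [-0.22, 0.04, 0.05]]
```

Emit:
{"method": "servo_tool", "body": {"plan": [[0,[-0.5,0,0.6],[-0.2,0,0]],[0,[-0.5,0,0.6],[-0.2,0,0]],[0,[-0.5,0,0.6],[-0.2,0,0]],[0,[-0.5,0,0.6],[-0.2,0,0]],[0,[-0.5,0,0.6],[-0.2,0,0]],[0,[-0.2,0.1,0.4],[-0.2,0,0]],[0,[0,0,0],[0,0,0]],[0,[0,0,0],[0,0,0]]]}}

```text
time_s: 9.05
tool_pos: [0.5091, -0.1994, 0.1495]
tool_rot: [-179.9, 0.2, 74.2]
force: [0.5, 0.2, -3.9]
grip_width: 0.0332
```

```bash
python3 -c "
from h import *
plan([((.5096,-.2059,.132),73.5,4)])
"
```

```text
t 9.05 p [ 0.5091 -0.1994  0.1495] rot [-179.88    0.18   74.21] F [ 0.47  0.22 -3.86] M [-0.02 -0.06 -0.04] w 0.0332 q [ 47.  11. -31. 102.   6.  68.  -2.]
[[-0.15, 0.06, 0.44], [-0.03, 0.04, 0.18]]
[[-0.15, 0.06, 0.44], [-0.03, 0.04, 0.18]]
[[-0.15, 0.06, 0.44], [-0.03, 0.04, 0.18]]
[[-0.15, 0.06, 0.44], [-0.03, 0.04, 0.18]]
```

Emit:
{"method": "servo_tool", "body": {"plan": [[0,[-0.2,0.1,0.5],[0,0,0.2]],[0,[-0.2,0.1,0.5],[0,0,0.2]],[0,[-0.2,0,0.4],[0,0,0.2]],[0,[0,0,0.2],[0,0,0]],[0,[0,0,0.2],[0,0,0]],[0,[0,0,0.2],[0,0,0]],[0,[0,0,0.1],[0,0,0]],[0,[0,0,0.1],[0,0,0]],[0,[0,0,0.1],[0,0,0]]]}}

```text
time_s: 9.8
tool_pos: [0.5105, -0.2062, 0.1276]
tool_rot: [-180.0, 0.2, 73.6]
force: [-2.6, 1.2, 4.5]
grip_width: 0.0336
```

```bash
python3 -c "
from h import *
plan([((.5096,-.2059,.127),73.5,4)])
"
```

```text
t 9.8 p [ 0.5105 -0.2062  0.1276] rot [-179.97    0.22   73.58] F [-2.58  1.15  4.45] M [ 0.22  0.81 -0.03] w 0.0336 q [ 47.  13. -31. 103.   7.  66.  -3.]
[[0.0, -0.02, 0.02], [-0.01, 0.06, 0.02]]
[[0.0, -0.02, 0.02], [-0.01, 0.06, 0.02]]
[[0.0, -0.02, 0.02], [-0.01, 0.06, 0.02]]
[[0.0, -0.02, 0.02], [-0.01, 0.06, 0.02]]
```

Emit:
{"method": "servo_tool", "body": {"plan": [[0,[0,0.2,0.1],[0,0,0]],[0,[0,0.2,0.1],[0,0,0]],[0,[0,0.2,0.1],[0,0,0]],[0,[0,0.2,0.1],[0,0,0]],[0,[0,0.2,0.1],[0,0,0]],[0,[0,0.2,0.1],[0,0,0]],[0,[0,0.2,0.1],[0,0,0]],[0,[0,0.2,0.1],[0,0,0]],[0,[0,0.2,0.1],[0,0,0]],[0,[0,0.2,0.1],[0,0,0]]]}}

```text
time_s: 10.63
tool_pos: [0.5139, -0.2067, 0.1277]
tool_rot: [-177.7, 0.6, 73.6]
force: [-6.1, 1.5, 8.6]
grip_width: 0.0335
```

```bash
cat >> h.py <<'E'
def st():
    o=env.get_obs(); d=np.array(o['tool_pos'])[:2]-[.5253,-.1978]; a=np.radians(-17.9)
    b=np.array([[np.cos(a),np.sin(a)],[-np.sin(a),np.cos(a)]])@d*1000
    print('t',round(o['time_s'],2),'block xy mm',b.round(1),'z',round(o['tool_pos'][2]*1000,1),'rot',np.round(o['tool_rot'],2),'F',np.round(o['force'],1),'M',np.round(o['wrist_torque'],2),'q',np.round(o['qpos'],0))
E
python3 -c "
from h import *
st()"
```

```text
t 10.63 block xy mm [ -8.1 -11.9] z 127.7 rot [-177.69    0.65   73.59] F [-6.1  1.5  8.6] M [ 0.67  2.05 -0.05] q [ 45.  15. -31. 101.   9.  69.  -4.]
```

Emit:
{"method": "servo_tool", "body": {"plan": [[0,[0,0.1,-0.05],[-1.0,0,0]],[0,[0,0.2,0],[-1.0,0,0]],[0,[0,0.3,0.04],[-0.6,0,0]],[0,[0,0.3,0.04],[-0.4,0,0]],[0,[0,0.3,0.04],[-0.4,0,0]],[0,[0,0.3,0.04],[-0.4,0,0]]]}}

```text
time_s: 11.13
tool_pos: [0.5251, -0.2095, 0.1277]
tool_rot: [178.8, 0.7, 73.6]
force: [-4.6, 1.8, 4.0]
grip_width: 0.033
```

```bash
python3 -c "
from h import *
st()"
```

```text
t 11.13 block xy mm [  3.4 -11.2] z 127.7 rot [178.79   0.72  73.6 ] F [-4.6  1.8  4. ] M [ 0.49  1.47 -0.04] q [ 46.  13. -31. 102.   8.  65.  -4.]
```

Emit:
{"method": "servo_tool", "body": {"plan": [[0,[0,0.25,0.04],[0.6,0.3,0]],[0,[0,0.25,0.04],[0.2,0.2,0]],[0,[0,0.25,0.04],[-0.1,0.1,0]],[0,[0,0.25,0.04],[-0.1,0,0]],[0,[0,0.25,0.04],[-0.2,0,0]]]}}

```text
time_s: 11.55
tool_pos: [0.5333, -0.2126, 0.1276]
tool_rot: [179.9, 0.2, 73.5]
force: [-5.4, 2.8, 5.9]
grip_width: 0.0332
```

```bash
cat >> h.py <<'E'
def st():
    o=env.get_obs(); R=Ro.from_euler('xyz',o['tool_rot'],degrees=True); f=np.array(o['tool_pos'])+R.apply([0,0,.0777])
    d=f[:2]-[.5253,-.1978]; a=np.radians(-17.9)
    b=np.array([[np.cos(a),np.sin(a)],[-np.sin(a),np.cos(a)]])@d*1000
    T=Ro.from_euler('xyz',[180,0,73.5],degrees=True)
    print('t',round(o['time_s'],2),'FOOT block xy mm',b.round(1),'foot z',round(f[2]*1000,1),'tilt-fix',np.degrees((R.inv()*T).as_rotvec()).round(2),'F',np.round(o['force'],1),'M',np.round(o['wrist_torque'],2),'q',np.round(o['qpos'],0))
E
python3 -c "
from h import *
st()"
```

```text
t 11.55 FOOT block xy mm [ 12.3 -11.8] foot z 49.9 tilt-fix [0.11 0.15 0.03] F [-5.4  2.8  5.9] M [ 0.56  1.83 -0.07] q [ 46.  15. -31. 100.   9.  67.  -4.]
```

Emit:
{"method": "servo_tool", "body": {"plan": [[0,[0.2,0,0.04],[0,0,0]],[0,[0.2,0,0.04],[0,0,0]],[0,[0,-0.25,0.04],[0.2,0,0]],[0,[0,-0.25,0.04],[0.2,0,0]],[0,[0,-0.25,0.04],[0.2,0,0]],[0,[0,-0.25,0.04],[0.2,0,0]],[0,[0,-0.25,0.04],[0.2,0,0]],[0,[0,-0.25,0.04],[0.2,0,0]],[0,[0,-0.25,0.04],[0.2,0,0]],[0,[0,-0.25,0.04],[0.2,0,0]],[0,[0,-0.25,0.04],[0.2,0,0]],[0,[0,-0.25,0.04],[0.2,0,0]]]}}

```text
time_s: 12.55
tool_pos: [0.5209, -0.2061, 0.1276]
tool_rot: [-179.6, 0.2, 73.5]
force: [3.6, -1.4, 0.8]
grip_width: 0.0336
```

```bash
python3 -c "
from h import *
st()"
```

```text
t 12.55 FOOT block xy mm [-2.2 -9.5] foot z 49.9 tilt-fix [-0.45  0.18 -0.02] F [ 3.6 -1.4  0.8] M [-0.43 -1.16 -0.06] q [ 46.  14. -31. 102.   8.  67.  -4.]
```

Emit:
{"method": "servo_tool", "body": {"plan": [[0,[0,-0.25,0.05],[0,0,0]],[0,[0,-0.25,0.05],[0.1,0,0]],[0,[0,-0.25,0.05],[0.1,0,0]],[0,[0,-0.25,0.05],[0.1,0,0]],[0,[0,-0.25,0.05],[0.1,0,0]],[0,[0,-0.25,0.05],[0.1,0,0]],[0,[0.25,0,0.04],[0,0,0]],[0,[0.25,0,0.04],[0,0,0]],[0,[0.1,0.25,0.04],[-0.2,0,0]],[0,[0,0.25,0.04],[-0.2,0,0]],[0,[0,0.25,0.04],[-0.2,0,0]],[0,[0,0.25,0.04],[-0.2,0,0]],[0,[0,0.25,0.04],[-0.2,0,0]],[0,[0,0.25,0.04],[-0.2,0,0]],[0,[0,0.25,0.04],[-0.2,0,0]],[0,[0,0.25,0.04],[-0.2,0,0]]]}}

```text
time_s: 13.88
tool_pos: [0.5109, -0.2015, 0.1276]
tool_rot: [-178.8, 0.9, 73.3]
force: [-2.2, -0.4, 11.5]
grip_width: 0.0327
```

```bash
python3 -c "
from h import *
st()"
```

```text
t 13.88 FOOT block xy mm [-14.2  -9.2] foot z 49.9 tilt-fix [-1.25  0.92 -0.25] F [-2.2 -0.4 11.5] M [0.09 0.53 0.02] q [ 46.  13. -31. 103.   8.  67.  -5.]
```

Emit:
{"method": "servo_tool", "body": {"plan": [[0,[0.2,0,-0.08],[-0.5,0.4,0]],[0,[0.2,0,-0.02],[-0.4,0.3,0]],[0,[0.1,0.15,0.02],[-0.3,0.2,0]],[0,[0,0.3,0.03],[-0.3,0,0]],[0,[0,0.3,0.03],[-0.2,0,0]],[0,[0,0.3,0.03],[-0.2,0,0]],[0,[0,0.3,0.03],[-0.2,0,0]],[0,[0,0.3,0.03],[-0.2,0,0]],[0,[0,0.3,0.03],[-0.2,0,0]]]}}

```text
time_s: 14.63
tool_pos: [0.51, -0.1992, 0.1276]
tool_rot: [-178.6, 0.4, 73.0]
force: [-4.0, 1.0, 12.4]
grip_width: 0.0335
```

```bash
python3 -c "
from h import *
st()"
```

```text
t 14.63 FOOT block xy mm [-16.   -6.6] foot z 49.9 tilt-fix [-1.37  0.42 -0.48] F [-4.   1.  12.4] M [0.04 1.22 0.05] q [ 46.  13. -31. 103.   8.  68.  -5.]
```

Emit:
{"method": "servo_tool", "body": {"plan": [[0,[0,0,-0.15],[-0.7,0.2,-0.2]],[0,[0,0.1,-0.1],[-0.4,0.2,-0.2]],[0,[0,0.2,0],[0,0,0]],[0,[0,0,0],[0,0,0]]]}}

```text
time_s: 14.97
tool_pos: [0.5072, -0.1976, 0.1277]
tool_rot: [-179.0, -0.1, 73.4]
force: [2.5, -1.1, 1.9]
grip_width: 0.0333
```

```bash
python3 -c "
from h import *
st()"
```

```text
t 14.97 FOOT block xy mm [-18.6  -5.3] foot z 50.0 tilt-fix [-0.97 -0.09 -0.08] F [ 2.5 -1.1  1.9] M [-0.47 -0.75  0.04] q [ 46.  13. -31. 103.   7.  67.  -4.]
```

Emit:
{"method": "servo_tool", "body": {"plan": [[0,[0,0.2,-0.3],[-0.4,0,0]],[0,[0,0.3,-0.3],[-0.3,0,0]],[0,[0,0.3,-0.1],[-0.2,0,0]],[0,[0,0.2,0],[0,0,0]],[0,[0,0,0],[0,0,0]]]}}

```text
time_s: 15.38
tool_pos: [0.5123, -0.1975, 0.1292]
tool_rot: [-179.2, -0.3, 73.4]
force: [0.2, -0.1, -3.9]
grip_width: 0.0332
```

```bash
python3 -c "
from h import *
st();st()"
```

```text
t 15.38 FOOT block xy mm [-13.5  -3.3] foot z 51.5 tilt-fix [-0.76 -0.33 -0.08] F [ 0.2 -0.1 -3.9] M [-0.04 -0.06 -0.02] q [ 46.  13. -31. 103.   7.  67.  -4.]
t 15.38 FOOT block xy mm [-13.5  -3.3] foot z 51.5 tilt-fix [-0.76 -0.33 -0.08] F [ 0.2 -0.1 -3.9] M [-0.04 -0.06 -0.02] q [ 46.  13. -31. 103.   7.  67.  -4.]
```

Emit:
{"method": "servo_tool", "body": {"plan": [[0,[-0.2,0,0],[-0.4,-0.2,0]],[0,[-0.1,0,0.1],[-0.3,-0.1,0]],[0,[0,0.1,0.1],[-0.1,0,0]],[0,[0,0.3,0.06],[-0.2,0,0]],[0,[0,0.3,0.04],[-0.2,0,0]],[0,[0,0.3,0.04],[-0.2,0,0]],[0,[0,0.3,0.04],[-0.2,0,0]],[0,[0,0.3,0.04],[-0.2,0,0]],[0,[0,0.3,0.04],[-0.2,0,0]],[0,[0,0.3,0.04],[-0.2,0,0]]]}}

```text
time_s: 16.22
tool_pos: [0.5228, -0.2034, 0.1276]
tool_rot: [179.9, 0.1, 73.4]
force: [-6.4, 2.2, 6.1]
grip_width: 0.0333
```

```bash
python3 -c "
from h import *
st()"
```

```text
t 16.22 FOOT block xy mm [-0.5 -6.2] foot z 49.9 tilt-fix [ 0.11  0.13 -0.1 ] F [-6.4  2.2  6.1] M [ 0.58  1.89 -0.01] q [ 46.  14. -31. 102.   8.  66.  -4.]
```

Emit:
{"method": "servo_tool", "body": {"plan": [[0,[0,0.3,0.04],[-0.2,0,0]],[0,[0,0.3,0.04],[-0.2,0,0]],[0,[0,0.3,0.04],[-0.2,0,0]],[0,[0,0.3,0.04],[-0.2,0,0]],[0,[0,0.3,0.04],[-0.2,0,0]],[0,[0,0.3,0.04],[-0.2,0,0]]]}}

```text
time_s: 16.72
tool_pos: [0.5324, -0.2065, 0.1275]
tool_rot: [179.8, 0.3, 73.3]
force: [-5.9, 1.7, 6.0]
grip_width: 0.033
```

```bash
python3 -c "
from h import *
st()"
```

```text
t 16.72 FOOT block xy mm [ 9.7 -6.4] foot z 49.8 tilt-fix [ 0.19  0.29 -0.16] F [-5.9  1.7  6. ] M [ 0.59  1.79 -0.02] q [ 45.  15. -31. 101.   9.  66.  -5.]
```

Emit:
{"method": "servo_tool", "body": {"plan": [[0,[0,0.3,0.04],[-0.2,0,0]],[0,[0,0.3,0.04],[-0.1,0,0]],[0,[0.2,0,-0.3],[0,0.2,0]],[0,[0.2,0,-0.1],[0,0.1,0]],[0,[0,-0.1,0.1],[0,0,0]],[0,[0,-0.2,0.1],[0.1,0,0]],[0,[0,-0.3,0.06],[0.2,0,0]],[0,[0,-0.3,0.04],[0.2,0,0]],[0,[0,-0.3,0.04],[0.2,0,0]],[0,[0,-0.3,0.04],[0.2,0,0]],[0,[0,-0.3,0.04],[0.2,0,0]],[0,[0,-0.3,0.04],[0.2,0,0]]]}}

```text
time_s: 17.72
tool_pos: [0.5206, -0.1985, 0.1276]
tool_rot: [-179.5, -0.0, 73.3]
force: [1.8, -1.1, -0.8]
grip_width: 0.0335
```

```bash
python3 -c "
from h import *
st()"
```

```text
t 17.72 FOOT block xy mm [-4.9 -2.1] foot z 49.9 tilt-fix [-0.48 -0.02 -0.17] F [ 1.8 -1.1 -0.8] M [-0.19 -0.61 -0.03] q [ 46.  14. -31. 102.   8.  67.  -5.]
```

Emit:
{"method": "servo_tool", "body": {"plan": [[0,[0,-0.25,0.06],[0,0,0]],[0,[0,-0.25,0.06],[0.1,0,0]],[0,[0,-0.25,0.06],[0.1,0,0]],[0,[0,-0.25,0.06],[0.1,0,0]],[0,[0,-0.1,0.04],[0,0,0]]]}}

```text
time_s: 18.13
tool_pos: [0.5124, -0.1962, 0.1276]
tool_rot: [-179.7, 0.0, 73.3]
force: [3.2, -0.4, -0.2]
grip_width: 0.0331
```

```bash
python3 -c "
from h import *
st()"
```

```text
t 18.13 FOOT block xy mm [-13.1  -2.4] foot z 49.9 tilt-fix [-0.29  0.03 -0.17] F [ 3.2 -0.4 -0.2] M [-0.25 -0.89  0.06] q [ 46.  13. -31. 103.   7.  66.  -4.]
```

Lift a touch, step +3.5 mm, sweep forward.

Emit:
{"method": "servo_tool", "body": {"plan": [[0,[0.2,0,-0.3],[-0.2,0,0]],[0,[0.15,0.1,-0.1],[-0.1,0,0]],[0,[0,0.1,0.1],[-0.1,0,0]],[0,[0,0.2,0.1],[-0.2,0,0]],[0,[0,0.25,0.08],[-0.2,0,0]],[0,[0,0.3,0.04],[-0.2,0,0]],[0,[0,0.3,0.04],[-0.2,0,0]],[0,[0,0.3,0.04],[-0.2,0,0]],[0,[0,0.3,0.04],[-0.2,0,0]],[0,[0,0.3,0.04],[-0.2,0,0]],[0,[0,0.3,0.04],[-0.2,0,0]]]}}

```text
time_s: 19.05
tool_pos: [0.5131, -0.1921, 0.1275]
tool_rot: [-178.3, 0.3, 73.3]
force: [-6.2, 2.4, 9.0]
grip_width: 0.0337
```

```bash
python3 -c "
from h import *
st()"
```

```text
t 19.05 FOOT block xy mm [-15.7   1.2] foot z 49.9 tilt-fix [-1.74  0.3  -0.21] F [-6.2  2.4  9. ] M [0.66 2.07 0.01] q [ 45.  14. -31. 102.   8.  68.  -5.]
```

Emit:
{"method": "servo_tool", "body": {"plan": [[0,[0,0.2,-0.1],[-1.0,0.2,0]],[0,[0,0.3,0],[-1.0,0.1,0]],[0,[0,0.3,0.03],[-0.6,0,0]],[0,[0,0.3,0.04],[-0.4,0,0]],[0,[0,0.3,0.04],[-0.4,0,0]],[0,[0,0.3,0.04],[-0.3,0,0]],[0,[0,0.3,0.04],[-0.2,0,0]]]}}

```text
time_s: 19.63
tool_pos: [0.5166, -0.1927, 0.1276]
tool_rot: [179.9, 0.1, 73.3]
force: [-6.9, 2.6, 8.5]
grip_width: 0.0333
```

```bash
python3 -c "
from h import *
st()"
```

```text
t 19.63 FOOT block xy mm [-9.6  2. ] foot z 49.9 tilt-fix [ 0.13  0.13 -0.24] F [-6.9  2.6  8.5] M [0.75 2.12 0.01] q [ 46.  13. -31. 103.   7.  66.  -5.]
```

Emit:
{"method": "servo_tool", "body": {"plan": [[0,[0,0.3,0.02],[-0.3,0,-0.1]],[0,[0,0.3,0.03],[-0.3,0,-0.1]],[0,[0,0.3,0.03],[-0.3,0,0]],[0,[0,0.3,0.03],[-0.25,0,0]],[0,[0,0.3,0.03],[-0.25,0,0]],[0,[0,0.3,0.03],[-0.25,0,0]],[0,[0,0.3,0.03],[-0.25,0,0]],[0,[0,0.3,0.03],[-0.25,0,0]]]}}

```text
time_s: 20.3
tool_pos: [0.5251, -0.1952, 0.1273]
tool_rot: [179.5, 0.3, 73.4]
force: [-6.0, 2.2, 6.6]
grip_width: 0.0333
```

```bash
python3 -c "
from h import *
st()"
```

```text
t 20.3 FOOT block xy mm [-0.3  2. ] foot z 49.6 tilt-fix [ 0.45  0.31 -0.11] F [-6.   2.2  6.6] M [ 0.65  1.94 -0.01] q [ 45.  13. -31. 102.   8.  66.  -5.]
```

Emit:
{"method": "servo_tool", "body": {"plan": [[0,[0,0.25,0.05],[0,0,0]],[0,[0,0.25,0.05],[0,0,0]],[0,[0,0.25,0.05],[-0.2,0,0]],[0,[0,0.25,0.05],[-0.2,0,0]]]}}

```text
time_s: 20.63
tool_pos: [0.5266, -0.1955, 0.127]
tool_rot: [-179.8, 0.4, 73.3]
force: [-7.9, 3.2, 10.0]
grip_width: 0.0331
```

```bash
python3 -c "
from h import *
st()"
```

```text
t 20.63 FOOT block xy mm [0.2 2. ] foot z 49.3 tilt-fix [-0.23  0.41 -0.16] F [-7.9  3.2 10. ] M [ 0.77  2.37 -0.01] q [ 45.  14. -31. 102.   8.  67.  -6.]
```

Emit:
{"method": "servo_tool", "body": {"plan": [[0,[0.2,0,0.08],[0,0,0]],[0,[0.3,0,0.08],[0,0.2,0]],[0,[0.3,0,0.08],[0,0.3,0]],[0,[0.3,0,0.08],[0,0.3,0]]]}}

```text
time_s: 20.97
tool_pos: [0.5266, -0.194, 0.1273]
tool_rot: [-179.8, 0.5, 73.1]
force: [-4.8, -3.3, 4.5]
grip_width: 0.0334
```

```bash
python3 -c "
from h import *
st()"
```

```text
t 20.97 FOOT block xy mm [-0.1  3.4] foot z 49.6 tilt-fix [-0.18  0.47 -0.39] F [-4.8 -3.3  4.5] M [-1.09  1.27  0.08] q [ 45.  14. -31. 102.   8.  67.  -6.]
```

Emit:
{"method": "servo_tool", "body": {"plan": [[0,[-0.2,0,0.03],[0,-0.2,-0.1]],[0,[-0.3,0,0.04],[0,-0.2,-0.1]],[0,[-0.3,0,0.05],[0,-0.2,0]],[0,[-0.3,0,0.06],[0,-0.2,0]],[0,[-0.3,0,0.06],[0,-0.2,0]]]}}

```text
time_s: 21.38
tool_pos: [0.526, -0.1988, 0.1273]
tool_rot: [-180.0, 0.7, 73.5]
force: [-1.7, 6.2, 5.6]
grip_width: 0.0334
```

```bash
python3 -c "
from h import *
st()"
```

```text
t 21.38 FOOT block xy mm [ 1.  -1.7] foot z 49.6 tilt-fix [-0.01  0.75  0.02] F [-1.7  6.2  5.6] M [ 1.84  0.41 -0.01] q [ 45.  14. -31. 102.   9.  66.  -5.]
```

Emit:
{"method": "servo_tool", "body": {"plan": [[0,[0,0.3,0.02],[-0.3,0.4,0]],[0,[0,0.3,0.03],[-0.3,0.2,0]],[0,[0,0.3,0.04],[-0.3,0.1,0]],[0,[0,0.3,0.04],[-0.25,0,0]]]}}

```text
time_s: 21.72
tool_pos: [0.5311, -0.2, 0.1255]
tool_rot: [179.8, 0.2, 73.7]
force: [-0.1, 2.1, -2.3]
grip_width: 0.0333
```

```bash
python3 -c "
from h import *
st()"
```

```text
t 21.72 FOOT block xy mm [ 6.5 -0.6] foot z 47.8 tilt-fix [0.24 0.18 0.18] F [-0.1  2.1 -2.3] M [ 0.45  0.21 -0.01] q [ 45.  15. -31. 101.   8.  66.  -5.]
```

It is dropping (z 47.8, force low). Press down.

Emit:
{"method": "servo_tool", "body": {"plan": [[0,[0,0,0.15],[0,0,0]],[0,[0,0,0.15],[0,0,0]],[0,[0,0,0.15],[0,0,0]],[0,[0,0,0.15],[0,0,0]]]}}

```text
time_s: 22.05
tool_pos: [0.5321, -0.1999, 0.1198]
tool_rot: [179.7, 0.2, 73.7]
force: [-0.9, 2.0, -0.5]
grip_width: 0.033
```

```bash
python3 -c "
from h import *
st()"
```

```text
t 22.05 FOOT block xy mm [ 7.6 -0.2] foot z 42.1 tilt-fix [0.34 0.18 0.24] F [-0.9  2.  -0.5] M [0.66 0.25 0.03] q [ 45.  15. -31. 102.   9.  65.  -5.]
```

Emit:
{"method": "servo_tool", "body": {"plan": [[0,[0.05,0,0.15],[0,0,0]],[0,[0.05,0,0.2],[0,0,0]],[0,[0,0,0.2],[0,0,0]],[0,[0,0,0.2],[0,0,0]],[0,[0,0,0.2],[0,0,0]],[0,[0,0,0.2],[0,0,0]]]}}

```text
time_s: 22.55
tool_pos: [0.5327, -0.1993, 0.1057]
tool_rot: [179.6, 0.2, 73.8]
force: [0.4, 0.8, -1.7]
grip_width: 0.0333
```

```bash
python3 -c "
from h import *
st()"
```

```text
t 22.55 FOOT block xy mm [8.  0.6] foot z 28.0 tilt-fix [0.38 0.19 0.26] F [ 0.4  0.8 -1.7] M [ 0.26  0.02 -0.03] q [ 45.  16. -31. 102.   9.  64.  -6.]
```

Emit:
{"method": "servo_tool", "body": {"plan": [[0,[0,0,0.15],[0.2,0.1,0]],[0,[0,0,0.15],[0.1,0.1,0]],[0,[0,0,0.1],[0,0,0]],[0,[0,0,0.1],[0,0,0]],[0,[0,0,0.1],[0,0,0]]]}}

```text
time_s: 22.97
tool_pos: [0.533, -0.1996, 0.1017]
tool_rot: [180.0, 0.0, 73.7]
force: [-4.1, 2.3, 4.5]
grip_width: 0.0335
```

```bash
python3 -c "
from h import *
st()"
```

```text
t 22.97 FOOT block xy mm [8.  0.6] foot z 24.0 tilt-fix [0.05 0.02 0.24] F [-4.1  2.3  4.5] M [0.42 0.6  0.03] q [ 45.  16. -31. 102.   9.  64.  -6.]
```

Collar seated (foot z 24.0). Turning clockwise.

Emit:
{"method": "servo_tool", "body": {"plan": [[0,[0,-0.05,0.03],[0,0,2]],[0,[0,0,0.03],[0,0,4]],[0,[0,0,0.03],[0,0,4]],[0,[0,0,0.03],[0,0,4]],[0,[0,0,0.03],[0,0,4]],[0,[0,0,0.03],[0,0,4]],[0,[0,0,0.03],[0,0,4]],[0,[0,0,0.03],[0,0,4]]], "force": 50}}

```text
time_s: 23.63
tool_pos: [0.5348, -0.1989, 0.1017]
tool_rot: [179.8, -0.2, 42.5]
force: [-1.5, 0.7, -0.2]
grip_width: 0.0327
```

```bash
python3 -c "
from h import *
st()"
```

```text
t 23.63 FOOT block xy mm [9.7 1.9] foot z 24.0 tilt-fix [  0.23  -0.11 -30.99] F [-1.5  0.7 -0.2] M [0.15 0.36 0.03] q [ 41.  16. -27. 102.   8.  63. -36.]
```

Emit:
{"method": "servo_tool", "body": {"plan": [[0,[-0.05,-0.03,0.04],[0,0,4]],[0,[-0.05,-0.03,0.04],[0,0,4]],[0,[0,0,0.04],[0,0,4]],[0,[0,0,0.04],[0,0,4]],[0,[0,0,0.04],[0,0,4]],[0,[0,0,0.04],[0,0,4]],[0,[0,0,0.04],[0,0,4]],[0,[0,0,0.04],[0,0,4]],[0,[0,0,0.04],[0,0,4]],[0,[0,0,0.04],[0,0,4]]]}}

```text
time_s: 24.47
tool_pos: [0.5347, -0.199, 0.1017]
tool_rot: [179.9, -0.3, 0.7]
force: [-1.0, 1.1, 1.4]
grip_width: 0.033
```

```bash
python3 -c "
from h import *
st()"
```

```text
t 24.47 FOOT block xy mm [9.7 1.7] foot z 24.0 tilt-fix [  0.3   -0.14 -72.84] F [-1.   1.1  1.4] M [0.29 0.44 0.08] q [ 36.  15. -21. 103.   6.  63. -76.]
```

Emit:
{"method": "servo_tool", "body": {"plan": [[0,[0,0,0.04],[0,0,4]],[0,[0,0,0.04],[0,0,4]],[0,[0,0,0.04],[0,0,3]],[0,[0,0,0.04],[0,0,2]],[0,[0,0,0.04],[0,0,2]],[0,[0,0,0.04],[0,0,2]]]}}

```text
time_s: 24.97
tool_pos: [0.5333, -0.1979, 0.1017]
tool_rot: [179.9, -0.0, -17.2]
force: [-1.7, 0.9, 2.9]
grip_width: 0.0332
```

```bash
python3 -c "
from h import *
st()"
```

```text
t 24.97 FOOT block xy mm [7.7 2.2] foot z 24.0 tilt-fix [ 1.100e-01  8.000e-02 -9.065e+01] F [-1.7  0.9  2.9] M [0.46 0.57 0.16] q [ 34.  15. -19. 103.   6.  63. -94.]
```

Emit:
{"method": "servo_tool", "body": {"plan": [[0,[0,0,0.03],[0,0,2]],[0,[0,0,0.03],[0,0,2]],[0,[0,0,0.03],[0,0,2]],[0,[0,0,0.03],[0,0,2]]]}}

```text
time_s: 25.3
tool_pos: [0.532, -0.1969, 0.1018]
tool_rot: [179.8, 0.2, -25.2]
force: [-0.6, 0.5, 1.3]
grip_width: 0.033
```

```bash
python3 -c "
from h import *
st()"
```

```text
t 25.3 FOOT block xy mm [5.8 2.7] foot z 24.1 tilt-fix [ 2.000e-02  3.200e-01 -9.874e+01] F [-0.6  0.5  1.3] M [0.27 0.35 1.37] q [  33.   15.  -18.  103.    5.   64. -102.]
```

Mz jumped to 1.37 N·m, so the stop is reached. Ease the torque, check by picture, and release.

Emit:
{"method": "servo_tool", "body": {"plan": [[0,[0,0,0.02],[0,0,2]],[0,[0,0,0.02],[0,0,1]],[0,[0,0,0],[0,0,0]]]}}

```text
time_s: 25.55
tool_pos: [0.5326, -0.197, 0.1019]
tool_rot: [179.6, 0.1, -27.9]
force: [-0.4, 0.2, -2.1]
grip_width: 0.0334
```

```bash
python3 -c "
from h import *
st()
c=Cam('scene');u,v=c.px((.533,-.197,.06)).astype(int);print(u-40,v-35)
cv2.imwrite('pics/turned.png',cv2.resize(c.img[v-35:v+30,u-40:u+40],None,fx=8,fy=8,interpolation=cv2.INTER_CUBIC))"
```

```text
t 25.55 FOOT block xy mm [6.6 2.5] foot z 24.2 tilt-fix [   0.22    0.37 -101.42] F [-0.4  0.2 -2.1] M [ 0.42 -0.01  0.9 ] q [  33.   15.  -18.  103.    5.   63. -105.]
222 126
```

View pics/turned.png

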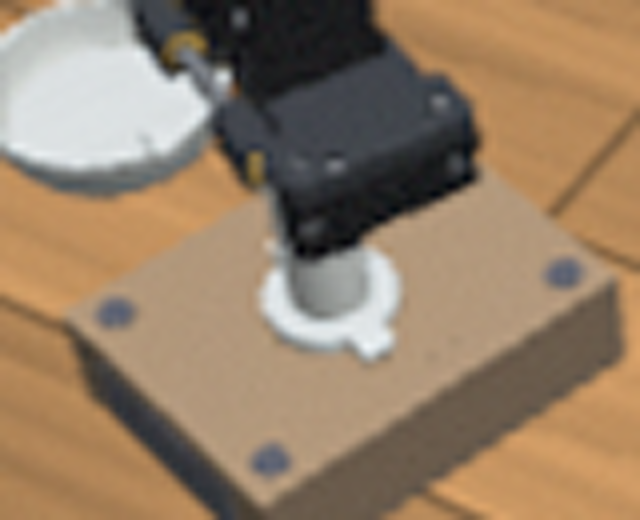

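Collar flat on the block, ear at crop (378,345) pointing across the block: turned. Release and go up.

Emit:
{"method": "servo_tool", "body": {"plan": [[0.6,[0,0,0],[0,0,0]],[0.8,[0,0,0],[0,0,0]],[1,[0,0,0],[0,0,0]],[1,[0,0,0],[0,0,0]],[1,[0,0,0],[0,0,0]],[1,[0,0,0],[0,0,0]]]}}

```text
time_s: 26.1
tool_pos: [0.5332, -0.1985, 0.1027]
tool_rot: [179.7, -0.0, -28.2]
force: [-1.0, 0.5, -0.3]
grip_width: 0.0656
```

Emit:
{"method": "servo_tool", "body": {"plan": [[1,[0,0,-0.5],[0,0,0]],[1,[0,0,-1],[0,0,0]],[1,[0,0,-1.5],[0,0,0]],[1,[0,0,-1.5],[0,0,0]],[1,[0,0,-1.5],[0,0,0]],[1,[0,0,-1.5],[0,0,0]],[1,[0,0,-1.5],[0,0,0]],[1,[0,0,-1.5],[0,0,0]],[1,[0,0,-1],[0,0,0]],[1,[0,0,-0.5],[0,0,0]],[1,[0,0,0],[0,0,0]],[1,[0,0,0],[0,0,0]]]}}

```text
time_s: 27.1
tool_pos: [0.5339, -0.1977, 0.2364]
tool_rot: [179.7, -0.3, -28.3]
force: [-0.1, 0.6, -0.7]
grip_width: 0.0871
```

```bash
python3 -c "
from h import *
st()
c=Cam('scene');u,v=c.px((.533,-.197,.06)).astype(int);print(u-40,v-45)
cv2.imwrite('pics/final.png',cv2.resize(c.img[v-45:v+30,u-40:u+40],None,fx=8,fy=8,interpolation=cv2.INTER_CUBIC))
cv2.imwrite('pics/all.png',c.img)"
```

```text
t 27.1 FOOT block xy mm [8.5 2.4] foot z 158.7 tilt-fix [   0.47    0.   -101.76] F [-0.1  0.6 -0.7] M [0.06 0.02 0.08] q [  34.    9.  -18.   94.    3.   78. -103.]
222 116
```

View pics/final.png

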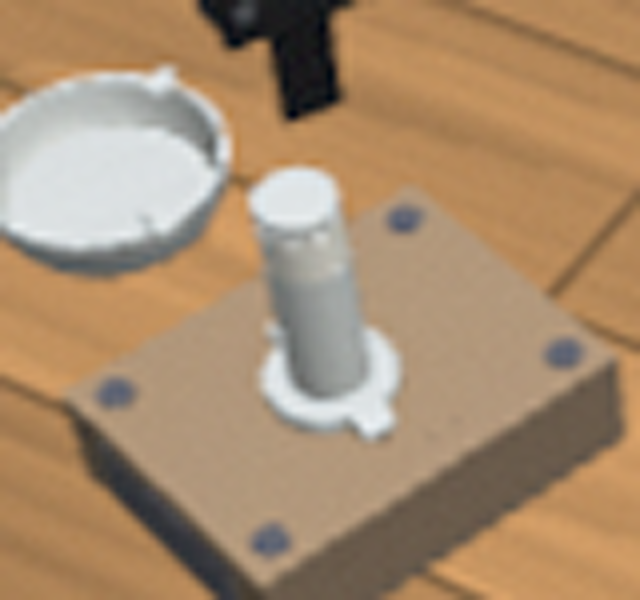

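View pics/all.png

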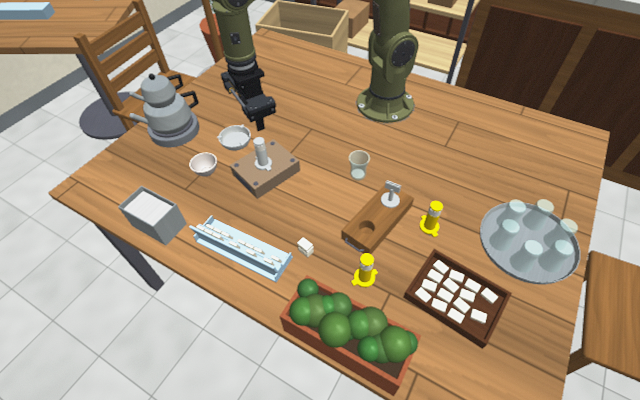

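The lamp is upright with its collar on the block, ears at crop (268,328) and (380,430). Everything else is where it was. A last check of the ear angle, then I hand it in.

```bash
python3 -c "
from h import *
c=Cam('scene')
P=[c.ray(222+(x+.5)/8-.5,116+(y+.5)/8-.5,.056) for x,y in((264,326),(388,435))]
d=P[0]-P[1];print(P,np.hypot(*d),'ear angle rel block x',(np.degrees(np.arctan2(d[1],d[0]))+17.9)%180)
"
```

```text
[array([ 0.52331765, -0.23772732]), array([ 0.54808287, -0.15784649])] 0.08363170960126488 ear angle rel block x 90.6751475146319
```

```bash
python3 -c "
from cell import env
print(env.sign_off())"
```

```text
the job is handed in; nothing more can be done
None
```

The lamp post is in the teak block's socket, collar down on the top, turned clockwise to the stop and released. I handed the job in at about 27 s of the 72 s allowed.

- **Grasp:** I took the bare aluminium lamp from its well in the carrying block and left the yellow lookalikes alone.
- **Search:** I swept the foot over the block's top with light pressure. It dropped in about 8 mm along x and less than 1 mm along y from the centre. A few sweeps stuck and tilted a little; I eased and repeated them.
- **Seating:** The collar came down with the foot measured 24.0 mm above the table, as specified.
- **Turn:** The wrist torque rose to 1.4 N·m at the stop. The gripper had turned about 101° by the end. That is past the lamp's 97° limit, so the jaws slipped a few degrees on the stem there.
- **Last checks:** The final picture shows the lamp upright with the gripper clear above it, and nothing else looks moved. The ears lie about 91° from the block's x axis. That angle is rough, because the ear tips measured 84 mm apart instead of 76.

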